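Nest the blue-handled metal jug in the wide metal pan

TASK

Pick up the tall metal jug with the blue handle and lower it gently, upright, into the wide metal pan until it stands on the pan's floor, with its handle pointing to the opposite side from the pan's handle so that the two clear each other. Do not drop it in, and leave the pan and the orange-handled jug standing where they are.

Things in the scene. Friction and masses are not known exactly. Their poses are not given: they have to be found in the camera images.
- blue_jug: The jug to move: open round pale metal, straight sides, 56 mm outside diameter, 100 mm tall, wall 3 mm, about 0.18 kg, loose, any yaw. Origin: centre of its underside; z up; x from the axis out through its blue ear handle, a loop of 9 mm bar in the x-z plane, 60 to 95 mm above the underside, out to 71 mm from the axis. Its upper body can be gripped across, along y (square to the handle).
- blue_handle (a point): Middle of the outermost bar of the blue jug's handle: 66 mm along the jug's x from its axis, 77 mm above its underside. Same axes as the jug.
- pan: The wide metal pan: 100 mm outside diameter, 92 mm inside, 50 mm tall, floor 4 mm thick, about 0.6 kg, loose, any yaw. Origin: centre of its underside; z up; x from the axis out through its straight black handle, which rises from the rim to 80 mm above the bench and ends 130 mm from the axis. If the jug's handle points the same way, it lands on this one and the jug cannot seat.
- orange_jug: Bystander, to be left alone: like the blue jug in every size and axis, but with an orange handle. The two jugs stand on either side of the pan (left and right), either one on either side. A fixed blue tube rack (85 mm tall) and a stack of dishes (57 mm) stand beyond them at the bench's far edge.

How it is judged:
By the outcome, as a careful person would: the job done as asked, in the order asked, and still so for the second after the job is handed in, with the robot touching nothing.
It also fails if it takes over 35 s, if anything falls off the work surface, if the arm or the gripper's body presses on something with over 40 N, if the wrist force passes 120 N, or if a joint passes its speed limit or range.

ROBOT

A 6-joint arm with a two-finger parallel gripper is mounted at the origin on the work surface. World frame = base frame: x ahead of the robot, y to its left, z up, the work surface at z = 0. Lengths are in m, angles in rad, forces in N, time in s.
With the tool pointing down it reaches from about 0.375 to 0.975 m from the base axis. Payload 3.8 kg.
Tool frame: the origin (TCP) lies midway between the tips of the shut fingers; the grasp point (between the pads) lies 19 mm behind it; z points along the fingers, y is the line along which they close (so a half turn about z gives the same grasp; the last joint's range is limited). The gripper opens to 85 mm and grips with 20 to 120 N. Pads are 22 mm wide; open, the fingers measure 114 mm over their backs; the gripper's body (76 mm by 85 mm) begins 54 mm behind the grasp point. The pads swing forward as they close: fully open they stand 13 mm farther back than shut.
Start: joints at [-1.261, 0.264, 1.604, -0, 1.274, -0.037], TCP at [0.229, -0.635, 0.231] pointing down, gripper open.
Joint ranges: [-2.63, 2.63], [-0.94, 2.18], [0.31, 2.57], [-1.31, 4.45], [0, 2.66], [-2.55, 2.55]. Speed limits (rad/s): [2.57, 2.57, 3.14, 3.14, 3.14, 3.14].

INTERFACE

Orientations are given as a rotation vector (axis times angle).
In Python, from workcell import bot gives the robot as it stands.
- The arm moves only by the tool jog_arm, never from a script. Its argument "motion" is a list of rows, each a list of 5 numbers: the opening, from -1 (shut) to 1 (fully open), then the shift along the tool's x, y, z in mm, then the turn about the tool's z in degrees. In form: [[claw, x, y, z, twist], ...]. A call has 1 to 10 rows; each row shifts and turns the commanded pose from where the row before left it, along the tool's axes as they then stand; what a row does not reach is not made up. A row lasts 1/12 s, in which the tool goes at most 41.7 mm and 7.16 degrees, less where a joint would pass 70% of its speed; a pose out of reach is approached as far as the arm can. A call with a gripper value outside its range is refused whole. The fingers move at their own pace and stop on an object; "force" is the grip in N (left out, the last holds). Time passes only in rows, so rows that do not move let the fingers close. It gives the time, the measured TCP pose, the force, the opening and the grip force at its end, in the units of the state.
- bot.read_state(): the state, without advancing time (a new reading comes with each control period).
- bot.read_camera(name): name is "scene" or "top" or "wrist"; returns (picture, depth): 384x512x3 uint8, red, green, blue; 384x512 float32, m along the optical axis (not along the pixel's ray), 0 where there is no reading.
- bot.get_calibration(name): a dict with "vfov" (degrees; the focal length in pixels is half the picture's height over the tangent of half this angle, whatever the lens; pixels are square), "cx", "cy" (the principal point, pixels), "rvec" (rotation vector, rad) and "tvec" (3), from world to camera coordinates, as OpenCV has them; the wrist camera has in their place "tool_from_camera" (4x4, takes a point from camera to tool coordinates, whose origin is the TCP and whose axes are the flange's). Camera axes: x right, y down, z forward; pixel columns grow to the right and rows downward; lengths in m; the calibration is good to about 2 mm. A picture is of the moment at which its call begins: read the wrist's pose just before it. get_calibration takes no time and is no camera call.
- bot.finish_job(): hands the job in; it is judged then, once.
The state is a dict: "time": time; "q": joint angles; "joint_vel": joint speeds; "joint_torque": joint torques, N m; "tool_pos": TCP position; "tcp_rot": TCP orientation; "wrist_force": force on the tool from outside, world axes, zero at the start; "torque": the same for the moment, N m; "width": opening from 0.0 (shut) to 1.0 (fully open); "grip_force": force on a finger pad.
Only numpy, scipy, OpenCV 4.12 (cv2) and the standard library are available. Lean on these libraries where they do the work, as an engineer would, in place of code of your own. Each camera call takes 0.05 s, during which the arm holds its last target. There are 200 camera calls.

## Working session

There is one attempt and no reset: what is moved stays moved. The work goes in short steps, Python scripts to look and compute and a tool call to move; the robot and the scene stay as the last step left them, time stands still between calls to the robot, and variables do not carry over. Pictures are saved under pics/ and viewed, at most 10 in all, crops included, and the job is handed in when it is done.

Besides the shell and the picture viewer there is one more tool, called after "Emit:" by a JSON object that holds its "fn" and its "kwargs", one argument or row to a line. jog_arm: Moves the arm, as the interface text tells. Its arguments: {"type":"object","properties":{"motion":{"type":"array"},"force":{"type":"number"}},"required":["motion"]}

```bash
mkdir -p pics
cat > h.py <<'E'
import numpy as np, cv2
from workcell import bot
def cloud(name):
    s=bot.read_state(); im,d=bot.read_camera(name); c=bot.get_calibration(name)
    h,w=d.shape; f=h/2/np.tan(np.radians(c["vfov"])/2)
    v,u=np.mgrid[:h,:w]; P=np.stack([(u-c["cx"])*d/f,(v-c["cy"])*d/f,d],-1)
    if "rvec" in c:
        R=cv2.Rodrigues(np.array(c["rvec"],float))[0]; P=(P-np.array(c["tvec"]).ravel())@R
    else:
        T=np.array(c["tool_from_camera"]); P=P@T[:3,:3].T+T[:3,3]
        R=cv2.Rodrigues(np.array(s["tcp_rot"],float))[0]; P=P@R.T+np.array(s["tool_pos"])
    P[d<=0]=np.nan
    return im,P,s
E
python3 - <<'E'
from h import *
a,P,s=cloud("top"); b,Q,_=cloud("scene")
np.savez("c0.npz",a=a,P=P,b=b,Q=Q)
cv2.imwrite("pics/a.png",np.vstack([a,b])[:,:,::-1][:, :] if 0 else cv2.resize(np.hstack([a,b])[:,:,::-1],(800,300)))
print(s["tcp_rot"],s["time"],s["wrist_force"])
print(bot.get_calibration("top"),bot.get_calibration("wrist"))
for nm,i,p in(("top",a,P),("scene",b,Q)):
    hsv=cv2.cvtColor(i,cv2.COLOR_RGB2HSV)
    for c,lo,hi in(("blue",95,130),("orange",5,22)):
        m=((hsv[...,0]>=lo)&(hsv[...,0]<=hi)&(hsv[...,1]>120)&(hsv[...,2]>60)).astype(np.uint8)
        n,l,st,ce=cv2.connectedComponentsWithStats(m)
        for k in range(1,n):
            if st[k,4]>15: print(nm,c,st[k,4],ce[k].round(),np.nanmedian(p[l==k],0).round(3))
E
```

```text
[-3.09229658e+00 -5.41640636e-01  5.01537952e-04] 0.0 [ 0.02886866 -0.44451626  0.69121237]
{'vfov': 54.4875256263935, 'cx': 252.4589788226009, 'cy': 191.6341196134494, 'rvec': array([ 2.16757499, -2.12142613,  0.16333829]), 'tvec': array([-0.01611109,  0.52194728,  0.85986006])} {'vfov': 59.2456527535956, 'cx': 255.42955825574114, 'cy': 194.55621146836478, 'tool_from_camera': array([[-4.17015902e-06, -9.44795199e-01, -3.27661458e-01,
         8.36437988e-02],
       [ 9.99999254e-01,  3.96369147e-04, -1.15563736e-03,
         2.68995508e-04],
       [ 1.22171553e-03, -3.27661219e-01,  9.44794493e-01,
        -1.41821704e-01],
       [ 0.00000000e+00,  0.00000000e+00,  0.00000000e+00,
         1.00000000e+00]])}
top blue 1369 [156.  59.] [0.849 0.244 0.049]
top blue 122 [502. 122.] [ 0.72  -0.641  0.014]
top blue 75 [125. 161.] [0.58  0.29  0.092]
top orange 71 [135.  33.] [0.901 0.293 0.084]
top orange 66 [147.  36.] [0.893 0.262 0.083]
top orange 62 [158.  39.] [0.886 0.234 0.084]
top orange 61 [170.  42.] [0.879 0.205 0.084]
top orange 65 [129.  49.] [0.859 0.302 0.084]
top orange 54 [142.  53.] [0.851 0.272 0.083]
top orange 51 [153.  55.] [0.844 0.243 0.084]
top orange 584 [475.  85.] [ 0.876 -0.575  0.004]
top orange 49 [165.  58.] [0.838 0.214 0.084]
top orange 134 [374. 237.] [ 0.418 -0.281  0.09 ]
scene blue 104 [334. 136.] [0.581 0.29  0.082]
scene blue 1737 [450. 203.] [0.874 0.202 0.046]
scene orange 672 [449.  46.] [0.71  1.012 0.114]
scene orange 337 [447. 175.] [0.854 0.249 0.083]
scene orange 336 [468. 183.] [0.895 0.25  0.083]
scene orange 68 [116. 250.] [ 0.417 -0.278  0.094]
scene orange 16 [115. 260.] [ 0.434 -0.296  0.092]
```

View pics/a.png

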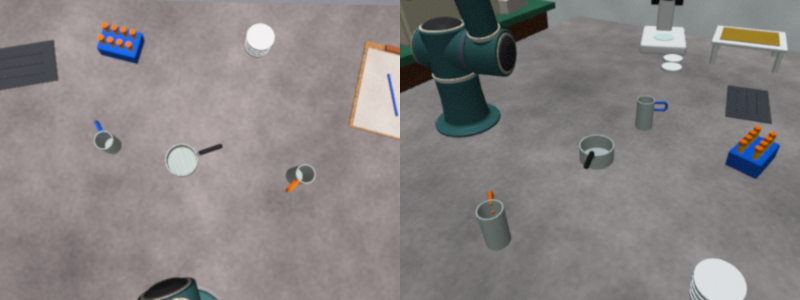

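The top view (left) shows the blue jug near full-resolution pixel (134,180) with its handle up-left, the pan at (233,205) with its handle to the right, and the orange jug at (390,223). Next I fit circles to the rims.

```bash
cat >> h.py <<'E'
from scipy.optimize import least_squares
def circ(pts,r):
    f=lambda c:np.hypot(*(pts[:,:2]-c).T)-r
    o=least_squares(f,(pts[:,:2].min(0)+pts[:,:2].max(0))/2,loss="soft_l1",f_scale=0.002); return o.x,np.sqrt(np.mean(o.fun**2)),len(pts)
def sel(P,c,rad,z0,z1): 
    X=P.reshape(-1,3); return X[(np.hypot(X[:,0]-c[0],X[:,1]-c[1])<rad)&(X[:,2]>z0)&(X[:,2]<z1)]
E
python3 - <<'E'
from h import *
z=np.load("c0.npz");P,Q,a,b=z["P"],z["Q"],z["a"],z["b"]
print(P[180,134],P[205,233],P[223,390])
def colmask(i,lo,hi):
    h=cv2.cvtColor(i,cv2.COLOR_RGB2HSV); return (h[...,0]>=lo)&(h[...,0]<=hi)&(h[...,1]>90)
for n,I,im in(("top",P,a),("scene",Q,b)):
    G=I.copy(); G[cv2.cvtColor(im,cv2.COLOR_RGB2HSV)[...,1]>110]=np.nan
    for nm,c,rad,z0,z1,r in(("blue",P[180,134],.06,.092,.11,.0275),("pan",P[205,233],.07,.043,.056,.048),("or",P[223,390],.06,.092,.11,.0275)):
        try: print(n,nm,circ(sel(G,c,rad,z0,z1),r))
        except Exception as e: print(n,nm,e)
    H=I.copy(); H[im.max(2)>70]=np.nan
    S=sel(H,P[205,233],.15,.045,.1); print("panhandle",len(S),np.median(S,0), S[np.argmax(S[:,2])] if len(S) else 0)
    H=I.copy(); H[~colmask(im,95,130)]=np.nan
    S=sel(H,[.58,.29],.05,.05,.11); print("bluehandle",len(S),S.mean(0),S.min(0),S.max(0))
E
```

```text
[0.54843891 0.2896942  0.01611333] [0.49265445 0.04283456 0.00476789] [ 0.45444302 -0.33799275  0.02931593]
top blue (array([0.5362237 , 0.26680935]), np.float64(0.0016253804443807148), 160)
top pan (array([0.4900985 , 0.04316402]), np.float64(0.001363024841904884), 235)
top or (array([ 0.451343  , -0.31319119]), np.float64(0.0016279436266736476), 157)
panhandle 131 [ 0.51888795 -0.04300944  0.07586537] [ 0.53025038 -0.07249877  0.08229824]
bluehandle 97 [0.57699235 0.28807967 0.08557709] [0.5554101  0.27398725 0.05806046] [0.59588861 0.29878474 0.09970833]
scene blue (array([0.53708221, 0.26844107]), np.float64(0.005721746162134152), 204)
scene pan (array([0.49092669, 0.04358059]), np.float64(0.0017612241633246112), 354)
scene or (array([ 0.4519927 , -0.31286135]), np.float64(0.0015475889122982724), 375)
panhandle 153 [ 0.52571775 -0.05202094  0.0762755 ] [ 0.53096756 -0.07069822  0.08146214]
bluehandle 128 [0.58095565 0.28995159 0.08120664] [0.56306441 0.27221143 0.06295171] [0.59890674 0.30264709 0.09697681]
```

Emit:
{"fn": "jog_arm", "kwargs": {
  "motion": [
    [1,20,-25,0,0],
    [1,20,-25,0,0],
    [1,20,-25,0,0],
    [1,20,-25,0,0],
    [1,20,-25,0,0],
    [1,20,-25,0,0],
    [1,20,-25,0,0],
    [1,20,-25,0,0],
    [1,20,-25,0,0],
    [1,20,-25,0,0]
  ],
  "force": 40
}}

```text
time: 0.93
tool_pos: [0.3325, -0.3299, 0.2308]
tcp_rot: [-3.094, -0.541, 0.0]
wrist_force: [0.5, -0.2, 0.9]
width: 1.0
grip_force: 0.0
```

Emit:
{"fn": "jog_arm", "kwargs": {
  "motion": [
    [1,20,-25,0,0],
    [1,20,-25,0,0],
    [1,20,-25,0,0],
    [1,20,-25,0,0],
    [1,20,-25,0,0],
    [1,20,-25,0,0],
    [1,20,-25,0,0],
    [1,20,-25,0,0],
    [1,20,-25,0,0],
    [1,20,-25,0,0]
  ]
}}

```text
time: 1.77
tool_pos: [0.4355, -0.027, 0.231]
tcp_rot: [3.094, 0.542, -0.0]
wrist_force: [1.0, 0.3, -0.7]
width: 1.003
grip_force: 0.0
```

Emit:
{"fn": "jog_arm", "kwargs": {
  "motion": [
    [1,20,-25,0,0],
    [1,20,-25,0,0],
    [1,20,-25,0,0],
    [1,20,-25,0,0],
    [1,20,-25,0,0],
    [1,20,-25,0,0],
    [1,20,-25,0,0],
    [1,20,-25,0,0],
    [1,20,-25,0,0],
    [1,16,-19,0,-4]
  ]
}}

```text
time: 2.6
tool_pos: [0.5371, 0.2698, 0.2306]
tcp_rot: [-3.073, -0.652, 0.001]
wrist_force: [0.5, 0.2, -0.1]
width: 1.0
grip_force: 0.0
```

Emit:
{"fn": "jog_arm", "kwargs": {
  "motion": [
    [1,0,0,0,-4],
    [1,0,0,0,0],
    [1,0,0,0,0]
  ]
}}

```text
time: 2.85
tool_pos: [0.5365, 0.2674, 0.2305]
tcp_rot: [3.049, 0.754, -0.003]
wrist_force: [0.1, -0.3, -0.1]
width: 1.0
grip_force: 0.0
```

```bash
cat >> h.py <<'E'
def todelta(s,xy,yaw=None):
    R=cv2.Rodrigues(np.array(s["tcp_rot"],float))[0]; d=np.r_[xy,s["tool_pos"][2]]-s["tool_pos"]
    print("delta tool mm",(R.T@d*1e3).round(1),"tool y yaw",np.degrees(np.arctan2(R[1,1],R[0,1])).round(2),"tilt",R[:,2].round(3))
E
python3 - <<'E'
from h import *
a,P,s=cloud("wrist"); np.savez("w1.npz",a=a,P=P)
cv2.imwrite("pics/w1.png",a[:,:,::-1])
print(s["time"],s["tool_pos"],s["q"])
G=P.copy(); hs=cv2.cvtColor(a,cv2.COLOR_RGB2HSV); G[hs[...,1]>110]=np.nan
c,e,n=circ(sel(G,(.537,.2675),.045,.092,.11),.0275);print(c,e,n)
H=P.copy();H[~((hs[...,0]>=95)&(hs[...,0]<=130)&(hs[...,1]>110))]=np.nan
S=sel(H,c,.09,.05,.11);m=S.mean(0);print(len(S),m,np.degrees(np.arctan2(m[1]-c[1],m[0]-c[0])), np.hypot(*(S[:,:2]-c).T).max())
todelta(s,c)
E
```

```text
2.85 [0.53654837 0.2674093  0.23046303] [ 4.20973452e-01  1.23999086e-01  1.77102697e+00 -2.96555469e-04
  1.24828691e+00  1.50670947e+00]
[0.53623161 0.26843294] 0.0019651721121764316 908
553 [0.57829863 0.2909662  0.09205944] 28.175788002671865 0.06894935277699624
delta tool mm [ 0.2 -1.1 -0. ] tool y yaw -62.2 tilt [-0.001 -0.001 -1.   ]
```

View pics/w1.png

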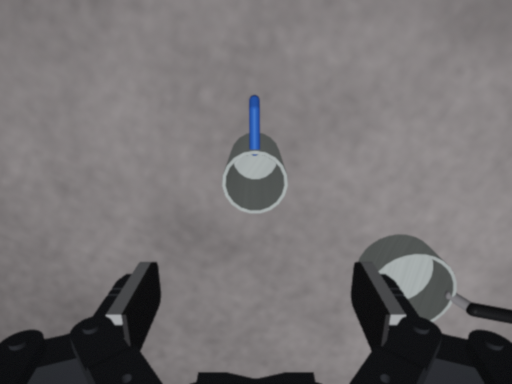

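The wrist view shows the jug rim centred at (255,182). Its handle points straight up the image at (255,100), square to the fingers at (140,300) and (370,300). I'm descending to grip.

Emit:
{"fn": "jog_arm", "kwargs": {
  "motion": [
    [1,0,-1,20,0],
    [1,0,0,25,0],
    [1,0,0,25,0],
    [1,0,0,25,0],
    [1,0,0,25,0],
    [1,0,0,20,0],
    [1,0,0,15,0],
    [1,0,0,10,0],
    [1,0,0,5,0],
    [1,0,0,0,0]
  ]
}}

```text
time: 3.73
tool_pos: [0.5359, 0.2674, 0.0603]
tcp_rot: [3.049, 0.754, -0.003]
wrist_force: [0.6, 0.3, 0.4]
width: 0.998
grip_force: 0.0
```

Emit:
{"fn": "jog_arm", "kwargs": {
  "motion": [
    [0.4,0,0,0,0],
    [0.2,0,0,0,0],
    [0,0,0,0,0],
    [-0.3,0,0,0,0],
    [-0.6,0,0,0,0],
    [-1,0,0,0,0],
    [-1,0,0,0,0],
    [-1,0,0,0,0],
    [-1,0,0,0,0]
  ],
  "force": 40
}}

```text
time: 4.48
tool_pos: [0.538, 0.2691, 0.0631]
tcp_rot: [-3.049, -0.757, -0.005]
wrist_force: [0.0, 0.6, 6.2]
width: 0.658
grip_force: 43.2
```

Emit:
{"fn": "jog_arm", "kwargs": {
  "motion": [
    [-1,0,0,-3,0],
    [-1,0,0,-6,0],
    [-1,0,0,-10,0],
    [-1,0,0,-15,0],
    [-1,0,0,-18,0],
    [-1,0,0,-18,0],
    [-1,0,0,-15,0],
    [-1,0,0,-10,0],
    [-1,0,0,-10,0],
    [-1,0,0,-5,0]
  ]
}}

```text
time: 5.32
tool_pos: [0.537, 0.2686, 0.1729]
tcp_rot: [-3.049, -0.757, -0.002]
wrist_force: [-0.1, -0.9, -2.1]
width: 0.653
grip_force: 42.8
```

Run:
```python
from h import *
a,P,s=cloud("wrist"); cv2.imwrite("pics/w2.png",a[:,:,::-1]); b,Q,_=cloud("scene"); cv2.imwrite("pics/s2.png",np.hstack([a,b])[:,:,::-1][:, :, :] if 0 else cv2.resize(np.hstack([a,b])[:,:,::-1],(800,300)))
print(s["tool_pos"],s["width"],s["grip_force"],s["wrist_force"])
todelta(s,(.4905,.0433))
p=np.array(s["tool_pos"][:2])
hs=cv2.cvtColor(b,cv2.COLOR_RGB2HSV);B=(hs[...,0]>=95)&(hs[...,0]<=130)&(hs[...,1]>110)
H=Q.copy();H[~B]=np.nan;S=sel(H,p,.1,.1,.3);print("scene handle",len(S),np.nanmin(S,0),np.nanmax(S,0))
hs=cv2.cvtColor(a,cv2.COLOR_RGB2HSV);B=(hs[...,0]>=95)&(hs[...,0]<=130)&(hs[...,1]>110)
H=P.copy();H[~B]=np.nan;S=sel(H,p,.1,.1,.3);m=S.mean(0);print("handle yaw",len(S),np.degrees(np.arctan2(*(m[:2]-p)[::-1])),S.min(0),S.max(0))
G=P.copy();G[hs[...,1]>110]=np.nan;S=sel(G,p,.035,.185,.24);print("rim",np.percentile(S[:,2],[5,50,95]) if len(S) else 0)
```

```text
[0.53699585 0.26855321 0.172876  ] 0.6528245559265027 42.80466981232166 [-0.05931824 -0.92619009 -2.08835654]
delta tool mm [-146.4  177.4   -0.2] tool y yaw -62.13 tilt [ 0.001  0.001 -1.   ]
scene handle 139 [0.54320933 0.21048865 0.17396751] [0.59812079 0.30129844 0.29474423]
handle yaw 2886 28.224104430473155 [0.55445288 0.27684498 0.11565441] [0.59763311 0.30312153 0.20495943]
rim [0.18747975 0.2048755  0.22960918]
```

View pics/s2.png

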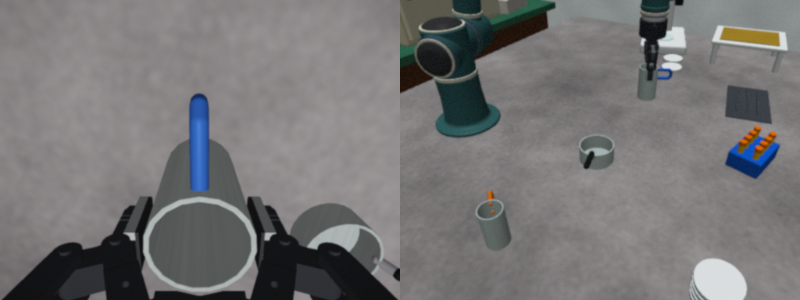

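The jug is held upright with its rim at (200,243) in the left half, and its handle points straight out. The pan and orange jug are undisturbed. Next I carry it over the pan and turn the handle.

Emit:
{"fn": "jog_arm", "kwargs": {
  "motion": [
    [-1,-8,10,0,0],
    [-1,-16,19,0,0],
    [-1,-16,19,0,0],
    [-1,-16,19,0,0],
    [-1,-16,20,0,0],
    [-1,-16,20,0,0],
    [-1,-16,20,0,0],
    [-1,-16,20,0,0],
    [-1,-16,19,0,0],
    [-1,-10,11,0,0]
  ]
}}

```text
time: 6.25
tool_pos: [0.4882, 0.0409, 0.1698]
tcp_rot: [3.049, 0.755, -0.005]
wrist_force: [0.8, -0.3, -1.9]
width: 0.653
grip_force: 43.0
```

Emit:
{"fn": "jog_arm", "kwargs": {
  "motion": [
    [-1,0,0,0,-3],
    [-1,0,0,0,-6],
    [-1,0,0,0,-6],
    [-1,0,0,0,-6],
    [-1,0,0,0,-6],
    [-1,0,0,0,-6],
    [-1,0,0,0,-6],
    [-1,0,0,0,-6],
    [-1,0,0,0,-6],
    [-1,0,0,0,-6]
  ]
}}

```text
time: 7.08
tool_pos: [0.4888, 0.043, 0.1698]
tcp_rot: [-2.312, -2.124, 0.004]
wrist_force: [0.1, 0.3, -0.8]
width: 0.659
grip_force: 43.0
```

Emit:
{"fn": "jog_arm", "kwargs": {
  "motion": [
    [-1,0,0,0,-6],
    [-1,0,0,0,-6],
    [-1,0,0,0,-6],
    [-1,0,0,0,-4],
    [-1,0,0,0,-2],
    [-1,0,0,0,0],
    [-1,0,0,0,0]
  ]
}}

```text
time: 7.67
tool_pos: [0.4892, 0.0432, 0.1702]
tcp_rot: [-1.828, -2.553, 0.002]
wrist_force: [0.3, 0.3, -1.2]
width: 0.658
grip_force: 43.0
```

Run:
```python
from h import *
b,Q,s=cloud("scene");a,P,_=cloud("top"); cv2.imwrite("pics/s3.png",cv2.resize(np.hstack([a[100:300,130:397],b[100:300,200:467]])[:,:,::-1],(800,300)))
print(s["time"],s["tool_pos"],s["width"],s["grip_force"],s["wrist_force"])
for I,i in((P,a),(Q,b)):
    G=I.copy();G[cv2.cvtColor(i,cv2.COLOR_RGB2HSV)[...,1]>110]=np.nan
    try:print(circ(sel(G,(.4905,.0433),.07,.043,.056),.048))
    except Exception as e:print(e)
    H=I.copy(); H[i.max(2)>70]=np.nan
    S=sel(H,(.51,-.03),.07,.055,.09); m=S.mean(0);print("ph",len(S),np.degrees(np.arctan2(m[1]-.0433,m[0]-.4905)))
todelta(s,(.4905,.0433))
```

```text
7.6667 [0.48923757 0.0431844  0.17020797] 0.6584806854960848 42.99671363085508 [ 0.25320812  0.26828174 -1.18988005]
(array([0.49065253, 0.04312337]), np.float64(0.0012290570116569415), 59)
ph 58 -71.57691170778367
(array([0.49091379, 0.04366168]), np.float64(0.0016509062960019187), 348)
ph 151 -69.6291758632101
delta tool mm [-0.3  1.2 -0. ] tool y yaw 18.79 tilt [-0.002 -0.    -1.   ]
```

View pics/s3.png

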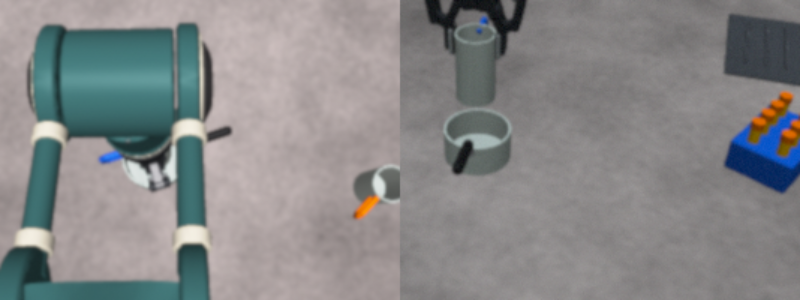

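The blue handle is at (110,157) in the left half, opposite the pan's black handle at (218,133), and the jug hangs over the pan. Lowering now, slowly at the end.

Emit:
{"fn": "jog_arm", "kwargs": {
  "motion": [
    [-1,0,1,6,0],
    [-1,0,0,12,0],
    [-1,0,0,14,0],
    [-1,0,0,14,0],
    [-1,0,0,14,0],
    [-1,0,0,12,0],
    [-1,0,0,9,0],
    [-1,0,0,6,0],
    [-1,0,0,3,0],
    [-1,0,0,0,0]
  ]
}}

```text
time: 8.6
tool_pos: [0.4908, 0.0439, 0.0805]
tcp_rot: [-1.827, -2.555, 0.001]
wrist_force: [-0.2, 0.8, -1.8]
width: 0.656
grip_force: 43.0
```

Emit:
{"fn": "jog_arm", "kwargs": {
  "motion": [
    [-1,0,0,2,0],
    [-1,0,0,2,0],
    [-1,0,0,1,0],
    [-1,0,0,1,0],
    [-1,0,0,1,0],
    [-1,0,0,0,0]
  ]
}}

```text
time: 9.1
tool_pos: [0.4912, 0.044, 0.0743]
tcp_rot: [1.827, 2.556, 0.0]
wrist_force: [-0.6, -0.3, -0.8]
width: 0.657
grip_force: 43.0
```

Emit:
{"fn": "jog_arm", "kwargs": {
  "motion": [
    [-1,0,0,1,0],
    [-1,0,0,1,0],
    [-1,0,0,1,0],
    [-1,0,0,1,0],
    [-1,0,0,0,0]
  ]
}}

```text
time: 9.52
tool_pos: [0.491, 0.0439, 0.07]
tcp_rot: [-1.827, -2.555, 0.0]
wrist_force: [0.4, 0.9, -1.8]
width: 0.656
grip_force: 43.0
```

Emit:
{"fn": "jog_arm", "kwargs": {
  "motion": [
    [-1,0,0,1,0],
    [-1,0,0,1,0],
    [-1,0,0,0,0]
  ]
}}

```text
time: 9.77
tool_pos: [0.4911, 0.0439, 0.068]
tcp_rot: [-1.827, -2.555, 0.0]
wrist_force: [0.2, -0.3, -2.0]
width: 0.656
grip_force: 43.0
```

Emit:
{"fn": "jog_arm", "kwargs": {
  "motion": [
    [-1,0,0,1,0],
    [-1,0,0,0,0]
  ]
}}

```text
time: 9.93
tool_pos: [0.4913, 0.0439, 0.0673]
tcp_rot: [1.827, 2.555, 0.0]
wrist_force: [0.2, 1.1, -1.1]
width: 0.655
grip_force: 43.0
```

Emit:
{"fn": "jog_arm", "kwargs": {
  "motion": [
    [-1,0,0,1,0],
    [-1,0,0,0,0]
  ]
}}

```text
time: 10.1
tool_pos: [0.4914, 0.0438, 0.0672]
tcp_rot: [1.827, 2.555, -0.0]
wrist_force: [-3.0, -0.5, 5.0]
width: 0.653
grip_force: 43.5
```

Emit:
{"fn": "jog_arm", "kwargs": {
  "motion": [
    [-1,0,0,1,0],
    [-1,0,0,0,0]
  ]
}}

```text
time: 10.27
tool_pos: [0.4915, 0.0438, 0.0671]
tcp_rot: [1.827, 2.556, -0.001]
wrist_force: [-5.2, -1.9, 11.5]
width: 0.658
grip_force: 44.0
```

It made contact at the predicted height. I ease the pressure off, then open gradually.

Emit:
{"fn": "jog_arm", "kwargs": {
  "motion": [
    [-1,0,0,-1,0],
    [-1,0,0,0,0],
    [0.35,0,0,0,0],
    [0.4,0,0,0,0],
    [0.5,0,0,0,0],
    [0.7,0,0,0,0],
    [1,0,0,0,0],
    [1,0,0,0,0],
    [1,0,0,0,0],
    [1,0,0,0,0]
  ],
  "force": 20
}}

```text
time: 11.1
tool_pos: [0.4912, 0.044, 0.0662]
tcp_rot: [-1.827, -2.555, 0.0]
wrist_force: [-1.2, -0.1, 0.2]
width: 1.002
grip_force: 0.0
```

Run:
```python
from h import *
a,P,s=cloud("wrist"); cv2.imwrite("pics/w4.png",a[:,:,::-1])
print(s["time"],s["tool_pos"],s["width"],s["grip_force"],s["wrist_force"])
```

```text
11.1 [0.49120108 0.04396895 0.06622481] 1.001725155561638 0.0 [-1.18072872 -0.07239506  0.20539018]
```

View pics/w4.png

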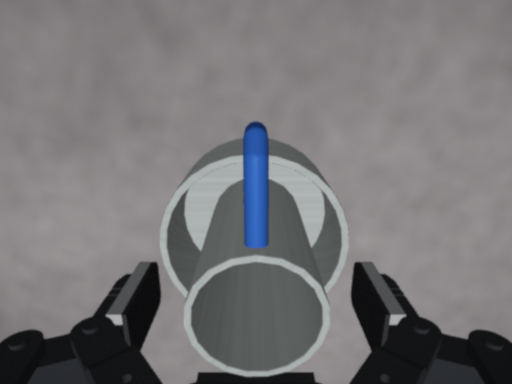

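The jug (rim centred at (257,316)) stands in the middle of the pan, with its handle at (257,180) and the fingers clear on both sides. Retreating straight up.

Emit:
{"fn": "jog_arm", "kwargs": {
  "motion": [
    [1,0,0,-5,0],
    [1,0,0,-10,0],
    [1,0,0,-15,0],
    [1,0,0,-20,0],
    [1,0,0,-25,0],
    [1,0,0,-25,0],
    [1,0,0,-25,0],
    [1,0,0,-20,0],
    [1,0,0,-10,0],
    [1,0,0,0,0]
  ]
}}

```text
time: 11.98
tool_pos: [0.4934, 0.044, 0.2252]
tcp_rot: [1.824, 2.551, 0.007]
wrist_force: [0.9, -0.1, -0.5]
width: 0.996
grip_force: 0.0
```

Run:
```python
from h import *
a,P,s=cloud("wrist"); b,Q,_=cloud("scene"); cv2.imwrite("pics/w5.png",cv2.resize(np.hstack([a,b])[:,:,::-1],(800,300)))
print(s["time"],s["tool_pos"])
hs=cv2.cvtColor(a,cv2.COLOR_RGB2HSV);G=P.copy();G[hs[...,1]>110]=np.nan
S=sel(G,(.491,.044),.04,.095,.115);c,e,n=circ(S,.0275);print("jug",c,e,n,np.median(S[:,2]))
print("pan",circ(sel(G,(.4905,.0433),.07,.044,.055),.048))
H=P.copy();H[~((hs[...,0]>=95)&(hs[...,0]<=130)&(hs[...,1]>110))]=np.nan
m=sel(H,c,.09,.05,.12).mean(0);print("handle yaw",np.degrees(np.arctan2(m[1]-c[1],m[0]-c[0])))
```

```text
11.9833 [0.49335383 0.04402615 0.22519531]
jug [0.4910591  0.04276615] 0.0017782069639866336 1019 0.10250460800723583
pan (array([0.48904956, 0.04484108]), np.float64(0.009881962548507862), 1384)
handle yaw 109.47820412357305
```

View pics/w5.png

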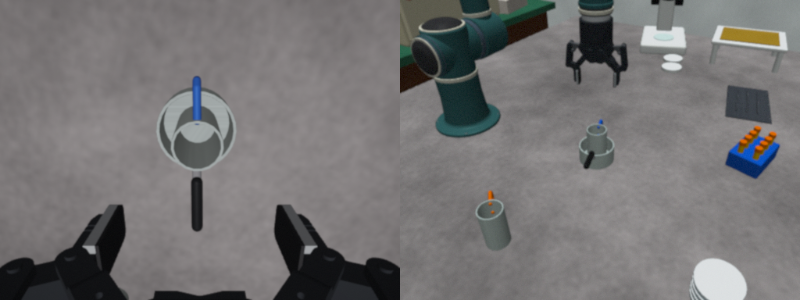

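The jug stands upright in the pan. Its handle at (197,97) is directly opposite the pan's handle at (197,205), and the gripper is clear.

```bash
python3 -c "
from workcell import bot
print(bot.finish_job())"
```

```text
the job is handed in; nothing more can be done
None
```

The blue jug stands upright on the pan's floor with its handle directly opposite the pan's handle; the pan and orange jug were left in place, and the job was handed in at about 12 s.

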